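Relamp the kiosk's gate-warning beacon and snap its cover on

TASK

Put the warning beacon back together: take the lamp from the open recess, push it fully down into the beacon's lamp holder with its two lugs through the gaps and turn it clockwise until it locks. Then press the opal cover straight down onto the beacon until all its spring clips have snapped over the rim, and keep pressing it down firmly on its gasket: the job finishes with you still pressing the cover down, not letting go. Leave everything else where it is and the flap open.

Things in the scene. Friction and masses are not known exactly. Their poses are not given: they have to be found in the camera images.
- lamp_mid (a point): the lamp: a loose upright LED lamp, round body 38 mm in diameter, finned aluminium below and a white domed top, 60 mm tall overall, 90 g, standing on its foot in the recess. This point is on its axis half-way up (30 mm above the foot); x axis along the line of its two lugs (a half turn makes no difference), z up. Grip it about 44 mm above the foot, so that the fingertips clear the beacon
- lamp: the same lamp, origin at the centre of its foot. The foot is a spigot 32 mm in diameter that reaches 11.5 mm below the body, with two opposite flat lugs at its very bottom, each 10 mm wide, 4 mm thick and reaching 24 mm from the axis (so they stick out 5 mm beyond the body)
- socket (a point): the beacon's lamp holder: centre of the bore in the beacon's top face, 50 mm above the shelf; z up. The bore is 36 mm in diameter in a plate 4 mm thick, with two opposite gaps 14.5 mm wide reaching 26.5 mm from the axis along this x axis (+x and -x), for the lugs. The socket floor is 10 mm below the top face: with the lamp fully down its mid point is 20 mm above this point
- beacon: the warning beacon: a round grey base 116 mm in diameter screwed to the shelf, origin under its centre, x as for the lamp holder, cable gland on the +x side. With the lugs down through the gaps the lamp turns easily clockwise seen from above, lugs under the plate, up to a stop 60 degrees (1.05 rad) from the gaps, where it is locked; it cannot turn the other way
- clip0 (a joint): one of the three equal sprung steel clips round the beacon's top face (at +90, +210, +330 degrees from its x axis, 51 mm from its axis, standing 21 mm above the top face, with sloping lead-in tops); this one is at +90. Value: how far it is spread outwards (m), 0 at rest, about 0.003 as the cover passes
- gasket: the black rubber gasket ring on the beacon's top face, 76 to 94 mm in diameter, 2 mm thick, on which the cover rests when home; origin on the beacon's axis at shelf level (50 mm below the top face). A low guiding rim surrounds it (inner diameter 104 mm, 6 mm high)
- cover_mid (a point): the cover: a loose opal-white hollow cap open below, a round dome 58 mm in diameter and 60 mm tall with a closed flat top, on a thin round flange 101 mm in diameter, 90 g, standing flange down on the shelf. This point is on its axis half-way up (30 mm above the underside); z up; it fits at any turn. Grip the dome about 40 mm above the underside
- cover: the same cover, origin at the centre of its underside. Set centred on the beacon it first rests on the clips, underside 12.5 mm above the beacon's top face. Pressing it on takes 6 to 15 N; then the clips snap back over its flange, the force suddenly drops, and it is home on the gasket, underside 2 mm above the top face, where the push builds up again
- unit: the fixed plywood shelf unit with the recess: 70 mm high, 204 mm wide (y), from 102 mm in front (-x) to 302 mm behind (+x) of this origin, which lies under the centre of the recess at shelf level. The recess is 180 by 180 mm and open at the top, its floor 6 mm above the shelf
- flap (a joint): hinge of the aluminium flap (196 by 196 mm) along the recess's far edge: 0 shut, about 2.7 to 3.1 rad laid back open on the unit behind the recess, where it stays by friction
- first_aid_tin: bystander: blue plastic first aid tin, 130 x 170 x 60 mm; origin under its centre
- padlock: bystander: steel padlock lying flat, 80 x 44 x 22 mm; origin under its body's centre
- whistle: bystander: white enamel whistle, 52 x 18 x 22 mm; origin under its centre
- mallet: bystander: rubber mallet lying down, 250 mm long, head 64 mm in diameter and 100 mm long; origin under the middle of its length
- mug: bystander: white mug, 80 mm in diameter, 85 mm high; origin under its centre
- screwdriver: bystander: screwdriver 200 mm long lying down; origin on the surface under it
- radio: bystander: black hand-held radio lying flat, body 60 x 115 x 32 mm; origin under its centre
Things that resemble listed ones, but are neither listed nor needed, are in the scene too. What is shaped like the lamp but black or blue is not meant.

How it is judged:
By the outcome, as a careful person would: the job done as asked, in the order asked, and still so for the second after the job is handed in, while the arm keeps its last pose, push and grip.
It also fails if it takes over 72 s, if anything falls off the work surface, if the arm or the gripper's body presses on something with over 40 N, if the wrist force passes 120 N, or if a joint passes its speed limit or range.

ROBOT

A 6-joint arm with a two-finger parallel gripper is mounted at the origin on the work surface. World frame = base frame: x ahead of the robot, y to its left, z up, the work surface at z = 0. Lengths are in m, angles in rad, forces in N, time in s.
With the tool pointing down it reaches from about 0.25 to 0.725 m from the base axis. Payload 4 kg.
Tool frame: the origin (TCP) lies on the front face of the gripper's body, between the roots of the fingers; the fingertips stand 73 mm ahead of it and the grasp point (between the pads) lies bot.tcp_to_grasp ahead of it (bot.tcp_to_grasp is the distance from the TCP to the grasp point, in m); z points along the fingers, y is the line along which they close (so a half turn about z gives the same grasp; the last joint's range is limited). The gripper opens to 85 mm and grips with 20 to 120 N. Pads are 22 mm wide; open, the fingers measure 114 mm over their backs; the gripper's body (76 mm by 85 mm) begins 54 mm behind the grasp point. The pads swing forward as they close: fully open they stand 13 mm farther back than shut.
Start: joints at [1.312, 0.241, 0.005, 1.335, 0, 1.571], TCP at [0.128, 0.483, 0.304] pointing down, gripper open.
Joint ranges: [-2.72, 2.72], [-1.05, 1.87], [-1.09, 1.28], [-1.99, 2.15], [-1.42, 1.44], [-3.14, 3.14]. Speed limits (rad/s): [2.79, 2.79, 3.14, 3.14, 3.14, 3.14].

INTERFACE

Orientations are given as a unit quaternion [x, y, z, w].
In Python, from workcell import bot gives the robot as it stands.
- The arm moves only by the shell command python3 -m jog 'ROWS' [OPENING]. ROWS is JSON, one flat list of numbers, 6 for each row, row after row: the shift along the world's x, y, z scaled (see below), then the turn, a rotation vector about the world's x, y, z scaled (see below). In form: [tx, ty, tz, wx, wy, wz, tx, ty, tz, wx, wy, wz, ...]. A call has 1 to 10 rows; each row is the pose to reach, as a shift and turn from the pose commanded when the call began; what a row does not reach only later rows make up. The controller multiplies each number of a shift by 800 mm and each number of a turn by 2 rad. A row lasts 1/12 s, in which the tool goes at most 41.7 mm and 7.16 degrees, less where a joint would pass 70% of its speed; a pose out of reach is approached as far as the arm can. A call with a number of a shift or a turn outside -1 to 1 is refused whole. A call with a gripper value outside its range is refused whole. OPENING is the opening, from -1 (shut) to 1 (fully open), set as the call begins (- or left out, the last holds). The fingers move at their own pace and stop on an object; the grip force is fixed at half the most. Time passes only in rows, so rows that repeat a pose let the fingers close. It gives the time, the measured TCP pose, the force, the opening and the grip force at its end, in the units of the state.
- bot.get_obs(): the state, without advancing time (a new reading comes with each control period).
- bot.camera(name): name is "scene" or "top" or "wrist"; returns (picture, depth): 400x640x3 uint8, red, green, blue; 400x640 float32, m along the optical axis (not along the pixel's ray), 0 where there is no reading.
- bot.calibration(name): a dict with "intrinsics" (3x3 intrinsics, pixels), "dist" ([k1, k2, p1, p2, k3] as OpenCV has them; the pictures are not rectified), "pose" (4x4, takes a point from camera to world coordinates). Camera axes: x right, y up, looking along -z (the intrinsics and any distortion apply to the point x, -y, -z); pixel columns grow to the right and rows downward; lengths in m; the calibration is good to about 2 mm. A picture is of the moment at which its call begins: read the wrist's pose just before it. calibration takes no time and is no camera call; for the wrist camera it gives the pose at the moment of the call.
- bot.job_done(): hands the job in; it is judged then, once.
Trained networks look in the newest picture that a camera, given by its name, has taken for a name from the list of things; names that differ only in an ending like _2 or _b are one class to them, and where a whole thing is asked for, a point or a joint stands for the part that bears it (a point fixed in the world has none). Each returns a list of dicts, best first, with "confidence" (0 to 1); they miss things now and then, are a little off and sometimes report something else, mostly with a low value. They report only what shows in the picture. A call takes as long as a camera call. They do not tell look-alikes from the thing itself.
- bot.find_in(label, camera): "at" ([x, y, z] in m, in the coordinates of the camera as it stood for that picture, good to about 4 mm: the middle of the surface that is visible of it).
- bot.tip_of(label, camera): "at" ([x, y, z] in m, in the coordinates of the camera as it stood for that picture, good to about 4 mm: a listed point, or the origin of a listed thing).
The state is a dict: "clock": time; "joint_pos": joint angles; "joint_vel": joint speeds; "tau": joint torques, N m; "eef_pos": TCP position; "tool_rot": TCP orientation; "ft_force": force on the tool from outside, world axes, zero at the start; "ft_torque": the same for the moment, N m; "grip_width": finger opening in m; "grasp_force": force on a finger pad.
Only numpy, scipy, OpenCV 4.12 (cv2) and the standard library are available. Lean on these libraries where they do the work, as an engineer would, in place of code of your own. Each camera call takes 0.05 s, during which the arm holds its last target. There are 200 camera calls.

## Working session

There is one attempt and no reset: what is moved stays moved. The work goes in short steps, Python scripts to look and compute and a shell command to move; the robot and the scene stay as the last step left them, time stands still between calls to the robot, and variables do not carry over. Pictures are saved under pics/ and viewed, at most 10 in all, crops included, and the job is handed in when it is done.

```bash
mkdir -p pics
cat > h.py <<'E'
import numpy as np,cv2
from workcell import bot
def shot(n,f=None):
    T=np.array(bot.calibration(n)["pose"]); p,d=bot.camera(n)
    if f: cv2.imwrite('pics/'+f,p[:,:,::-1])
    return p,d,T
def w(T,a): return (T@np.r_[a,1])[:3]
def px(n,P,T):
    c=bot.calibration(n); q=np.linalg.inv(T)@np.r_[P,1]
    a,_=cv2.projectPoints(np.array([[q[0],-q[1],-q[2]]]),np.zeros(3),np.zeros(3),np.array(c["intrinsics"]),np.array(c["dist"])); return a.ravel().round()
def world(n,u,v,d,T):
    c=bot.calibration(n); a=cv2.undistortPoints(np.array([[[u,v]]],float),np.array(c["intrinsics"]),np.array(c["dist"])).ravel()
    return w(T,[a[0]*d,-a[1]*d,-d])
def ask(n,T,labels,k=3):
    for l in labels:
        for f in ("tip_of","find_in"):
            for r in getattr(bot,f)(l,n)[:k]:
                P=w(T,r["at"]); print(n,l,f,round(r["confidence"],2),P.round(4),px(n,P,T))
E
python3 - <<'E'
from h import *
print(bot.tcp_to_grasp,bot.get_obs())
for n in("scene","top"):
    p,d,T=shot(n,n+"1.png"); ask(n,T,["lamp_mid","socket","cover_mid","beacon"])
E
```

```text
0.0539 {'clock': 0.0, 'joint_pos': array([ 1.31197614e+00,  2.41442551e-01,  3.73055368e-03,  1.33519331e+00,
       -1.83426770e-06,  1.57079344e+00]), 'joint_vel': array([ 5.55574156e-05, -1.39176888e-03,  2.36557274e-04, -6.74090342e-04,
       -1.23270267e-04,  1.23114423e-03]), 'tau': array([ 2.16594572e-04, -3.72318721e+01,  2.52405488e+01,  1.68782490e-02,
       -8.82400150e-05, -6.00460854e-07]), 'eef_pos': array([0.12784924, 0.48288815, 0.30300044]), 'tool_rot': array([ 1.29047687e-01,  9.91637828e-01, -1.04579084e-03, -1.35173146e-04]), 'ft_force': array([ 0.46645392,  0.01335078, -0.27109924]), 'ft_torque': array([-0.0166634 , -0.02183877,  0.00989803]), 'grasp_force': 0.0, 'grip_width': 0.08588239655582183}
scene lamp_mid tip_of 0.98 [0.4581 0.3214 0.04  ] [473. 250.]
scene lamp_mid tip_of 0.73 [0.5158 0.1514 0.0306] [393. 240.]
scene lamp_mid tip_of 0.69 [0.2768 0.3521 0.031 ] [503. 210.]
scene lamp_mid find_in 0.84 [0.2466 0.2804 0.0395] [479. 191.]
scene lamp_mid find_in 0.8 [0.5278 0.1541 0.0424] [392. 240.]
scene lamp_mid find_in 0.79 [0.4704 0.3204 0.0488] [472. 25
[... 422 characters left out ...]
6  0.0282] [223. 280.]
top lamp_mid tip_of 0.48 [0.5135 0.1524 0.0316] [264. 192.]
top lamp_mid tip_of 0.44 [0.4556 0.3273 0.0376] [210. 210.]
top lamp_mid find_in 0.68 [0.2307 0.2684 0.0512] [224. 280.]
top lamp_mid find_in 0.67 [0.2778 0.345  0.0565] [199. 265.]
top lamp_mid find_in 0.64 [0.2687 0.2001 0.0572] [245. 268.]
top socket tip_of 0.94 [0.5526 0.0016 0.0527] [309. 179.]
top socket find_in 0.97 [ 5.48e-01 -5.00e-04  5.32e-02] [310. 180.]
top cover_mid tip_of 0.95 [ 0.4961 -0.2233  0.0351] [378. 197.]
top cover_mid find_in 0.78 [ 0.4891 -0.2201  0.0087] [376. 200.]
top beacon tip_of 0.96 [ 0.5536  0.0054 -0.0013] [309. 182.]
top beacon find_in 0.64 [0.5463 0.0034 0.0503] [309. 181.]
```

View pics/scene1.png

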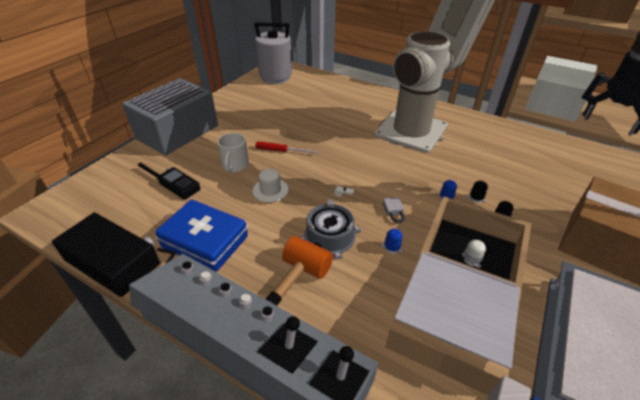

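View pics/top1.png

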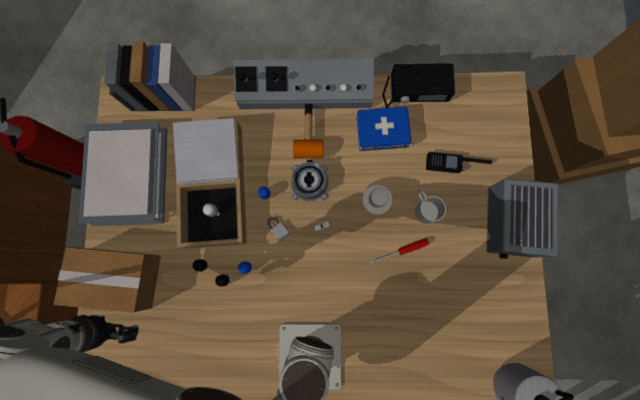

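The scene shows the white lamp in the recess at (473,250), with blue and black look-alikes outside it. The beacon is at (330,225), its gland towards the mallet, and the cover is at (270,185). The top picture agrees: lamp (210,210), beacon (309,180), cover (377,198). Next I move above the lamp for a closer look.

```bash
python3 -m jog '[0.05,-0.02,0,0,0,0,0.09,-0.04,0,0,0,0,0.13,-0.06,0,0,0,0,0.17,-0.08,0,0,0,0,0.21,-0.1,0,0,0,0,0.25,-0.13,0,0,0,0,0.29,-0.15,0,0,0,0,0.33,-0.17,0,0,0,0,0.36,-0.2,0,0,0,0,0.36,-0.2,0,0,0,0]'
python3 - <<'E'
from h import *
p,d,T=shot("wrist","w1.png"); print(T.round(3)); ask("wrist",T,["lamp_mid","lamp","unit"],2); print(bot.get_obs()["joint_pos"])
E
```

```text
clock: 1.73
eef_pos: [0.42, 0.3197, 0.3036]
tool_rot: [0.133, 0.991, -0.001, 0.001]
ft_force: [-0.4, 0.6, -0.4]
grip_width: 0.0856
grasp_force: 0.0
[[ 0.264 -0.928 -0.265  0.354]
 [ 0.965  0.253  0.074  0.336]
 [-0.002 -0.275  0.961  0.375]
 [ 0.     0.     0.     1.   ]]
wrist lamp_mid tip_of 0.8 [0.4571 0.3237 0.0404] [333. 208.]
wrist lamp_mid tip_of 0.76 [0.2827 0.3513 0.0292] [314.  23.]
wrist lamp_mid find_in 0.64 [0.25   0.2773 0.0328] [227.   9.]
wrist lamp_mid find_in 0.63 [0.2777 0.2116 0.0536] [161.  58.]
wrist lamp tip_of 0.83 [0.2789 0.3471 0.0017] [309.  27.]
wrist lamp tip_of 0.61 [0.46   0.3283 0.0051] [337. 200.]
wrist lamp find_in 0.96 [0.2489 0.2761 0.0334] [225.   8.]
wrist lamp find_in 0.71 [0.2794 0.2157 0.0558] [165.  58.]
wrist unit tip_of 0.68 [0.4487 0.3152 0.0019] [323. 193.]
wrist unit find_in 0.88 [0.4668 0.3179 0.0249] [330. 213.]
[6.63131481e-01 2.93487129e-01 7.61330304e-02 1.35339314e+00
 1.42920478e-04 9.19780143e-01]
```

View pics/w1.png

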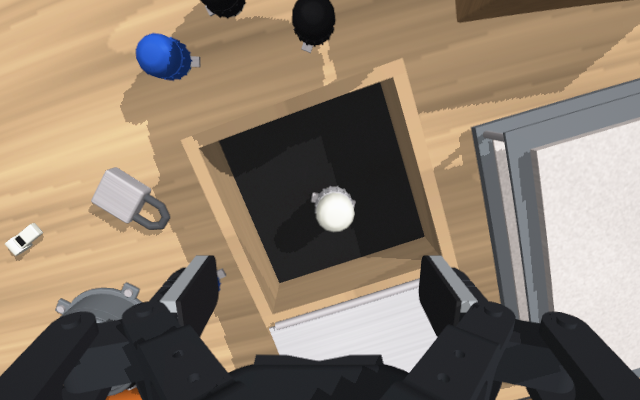

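The white lamp's dome is at (334,209) with a lug showing at (314,197). I'll measure the lug direction.

```bash
cat >> h.py <<'E'
def cloud(n,p,d,T):
    c=bot.calibration(n); h,wd=d.shape; u,v=np.meshgrid(np.arange(wd),np.arange(h))
    a=cv2.undistortPoints(np.stack([u,v],-1).reshape(-1,1,2).astype(float),np.array(c["intrinsics"]),np.array(c["dist"])).reshape(h,wd,2)
    P=np.stack([a[...,0]*d,-a[...,1]*d,-d],-1); return P@T[:3,:3].T+T[:3,3]
E
python3 - <<'E'
from h import *
p,d,T=shot("wrist"); C=cloud("wrist",p,d,T)
cv2.imwrite("pics/w1c.png",cv2.resize(p[160:250,280:390,::-1],None,fx=7,fy=6.6,interpolation=cv2.INTER_CUBIC)[:600,:800])
m=(np.hypot(C[...,0]-.457,C[...,1]-.324)<.045)&(d>0)
dome=C[m&(C[...,2]>.05)]; print("dome",len(dome),dome.min(0),dome.max(0),np.median(dome,0))
A=np.c_[2*dome,np.ones(len(dome))]; s=np.linalg.lstsq(A,(dome**2).sum(1),rcond=None)[0]; print("sphere",s)
c=s[:2]; r=np.hypot(C[...,0]-c[0],C[...,1]-c[1])
k=m&(p.min(2)>70)&(C[...,2]<.03)
for v,u in np.argwhere(k): 
    if r[v,u]>.019: print(u,v,C[v,u].round(4),p[v,u],round(r[v,u],4),np.degrees(np.arctan2(*(C[v,u]-[*c,0])[[1,0]])).round(0))
E
```

```text
dome 1339 [0.43293595 0.30603431 0.05021735] [0.47554996 0.36237773 0.27444511] [0.45121636 0.32800556 0.06492618]
sphere [ 0.43837663  0.32852447  0.16399793 -0.31632574]
309 198 [0.4437 0.3045 0.0076] [98 96 97] 0.0246 -78.0
310 198 [0.4435 0.3057 0.0095] [145 142 143] 0.0233 -77.0
311 198 [0.4435 0.3069 0.0103] [129 125 127] 0.0222 -77.0
312 198 [0.4444 0.3078 0.008 ] [109 106 108] 0.0216 -74.0
313 198 [0.4444 0.3089 0.009 ] [98 96 97] 0.0205 -73.0
309 199 [0.4445 0.3043 0.0088] [131 128 129] 0.025 -76.0
310 199 [0.4443 0.3056 0.0107] [196 191 194] 0.0237 -76.0
311 199 [0.4446 0.3066 0.0105] [181 177 179] 0.0228 -74.0
312 199 [0.4448 0.3077 0.0108] [143 140 141] 0.0218 -73.0
313 199 [0.445  0.3088 0.0111] [131 127 129] 0.0208 -71.0
314 199 [0.4452 0.3099 0.0113] [108 106 107] 0.0199 -70.0
344 199 [0.4548 0.3419 0.0073] [107 106 108] 0.0212 39.0
345 199 [0.451  0.3429 0.0214] [100 100 101] 0.0191 49.0
308 200 [0.4456 0.3028 0.0076] [83 80 82] 0.0267 -74.0
309 200 [0.445  0.3042 0.0109] [165 160 162] 0.0252 -75.0
310 200 [0.4451 0.3054 0.0118] [208 202 204] 0.0241 -74.0
311 200 [0.4
[... 6135 characters left out ...]
 [79 79 76] 0.0575 -22.0
323 236 [0.4917 0.3081 0.0069] [104 104  99] 0.0571 -21.0
324 236 [0.4919 0.3093 0.0074] [115 115 109] 0.0568 -20.0
338 236 [0.4963 0.3248 0.0066] [120 120 114] 0.058 -4.0
339 236 [0.4957 0.326  0.0087] [93 93 88] 0.0574 -3.0
325 237 [0.4931 0.3101 0.0079] [75 74 71] 0.0578 -19.0
326 237 [0.4933 0.3113 0.0082] [93 93 88] 0.0576 -17.0
327 237 [0.4939 0.3123 0.0074] [109 109 103] 0.0578 -16.0
333 237 [0.4955 0.319  0.0078] [121 121 115] 0.0579 -9.0
334 237 [0.4963 0.3201 0.0065] [116 115 109] 0.0586 -8.0
335 237 [0.4963 0.3212 0.0074] [112 111 106] 0.0584 -7.0
336 237 [0.4963 0.3224 0.0081] [106 106 100] 0.0582 -6.0
337 237 [0.4969 0.3234 0.0073] [81 81 77] 0.0587 -5.0
```

View pics/w1c.png

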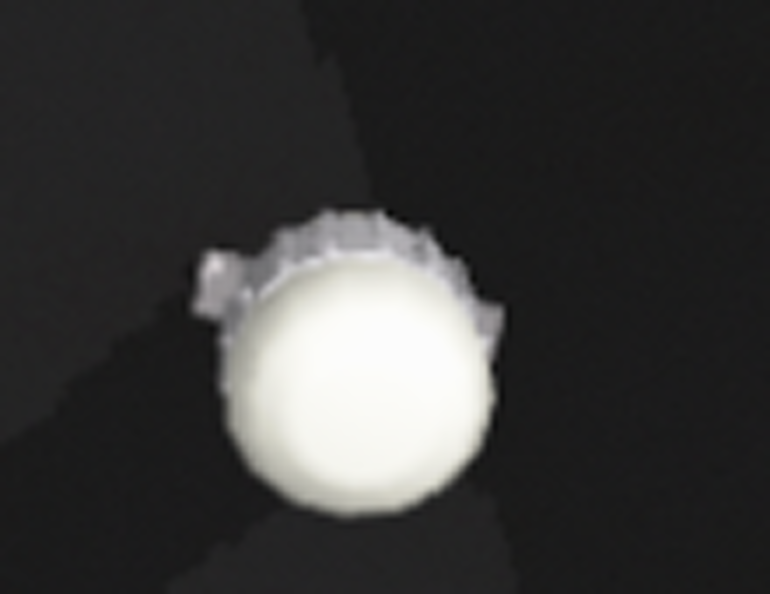

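Both lug ends show in the crop: left at about (449,302) mm and right at about (468,346) mm, 48 mm apart. That puts the lamp axis at (0.458,0.324) with the lugs at about 67°.

```bash
python3 -m jog '[0.025,0.0,-0.04,0,0,0,0.045,0.0,-0.08,0,0,0,0.045,0.0,-0.12,0,0,0,0.045,0,-0.16,0,0,0,0.045,0,-0.18,0,0,0,0.045,0,-0.18,0,0,0,0.045,0,-0.18,0,0,0]'
python3 - <<'E'
from h import *
o=bot.get_obs(); print(o["eef_pos"],o["tool_rot"])
p,d,T=shot("wrist"); C=cloud("wrist",p,d,T)
m=(np.hypot(C[...,0]-.458,C[...,1]-.324)<.03)&(d>0)&(C[...,2]>.052)&(C[...,2]<.08)
D=C[m]; print(len(D),D.min(0),D.max(0))
E
```

```text
clock: 2.72
eef_pos: [0.451, 0.3237, 0.1593]
tool_rot: [0.128, 0.992, -0.001, -0.001]
ft_force: [0.3, 0.1, 1.0]
grip_width: 0.0854
grasp_force: 0.0
[0.4510213  0.32365084 0.15932672] [ 1.28385132e-01  9.91723736e-01 -7.63313582e-04 -8.40528833e-04]
3462 [0.43919486 0.30578382 0.05201929] [0.47474541 0.34290284 0.06904447]
```

```bash
python3 -m jog '[0.0075,0.0015,-0.035,0,0,0,0.0075,0.0015,-0.069,0,0,0,0.0075,0.0015,-0.069,0,0,0,0.0075,0.0015,-0.069,0,0,0]'; python3 -m jog '[0,0,0,0,0,0,0,0,0,0,0,0,0,0,0,0,0,0,0,0,0,0,0,0,0,0,0,0,0,0,0,0,0,0,0,0,0,0,0,0,0,0,0,0,0,0,0,0]' -1
```

```text
clock: 3.1
eef_pos: [0.4577, 0.3247, 0.1055]
tool_rot: [0.129, 0.992, -0.0, -0.0]
ft_force: [-0.3, 1.4, 0.3]
grip_width: 0.0854
grasp_force: 0.0
clock: 3.77
eef_pos: [0.4587, 0.3251, 0.1065]
tool_rot: [0.129, 0.992, 0.001, 0.001]
ft_force: [-0.3, -0.2, 6.9]
grip_width: 0.0365
grasp_force: 59.4
```

```bash
python3 -m jog '[0,0,0.045,0,0,0,0,0,0.09,0,0,0,0,0,0.135,0,0,0,0,-0.02,0.17,0,0,0,0.01,-0.06,0.19,0,0,0,0.02,-0.11,0.2,0,0,0,0.03,-0.16,0.2,0,0,0,0.03,-0.21,0.2,0,0,0,0.04,-0.26,0.2,0,0,0,0.05,-0.3,0.2,0,0,0]'; python3 -m jog '[0.01,-0.05,0,0,0,0,0.01,-0.1,0,0,0,0,0.01,-0.1,0,0,0,0,0.01,-0.1,0,0,0,0]'
python3 - <<'E'
from h import *
p,d,T=shot("wrist","w2.png"); ask("wrist",T,["socket","beacon","clip0","gasket"],3); o=bot.get_obs();print(o["joint_pos"],o["eef_pos"],o["grip_width"])
np.savez("b.npz",p=p,d=d,T=T)
E
```

```text
clock: 4.6
eef_pos: [0.4973, 0.082, 0.2651]
tool_rot: [0.129, 0.992, -0.0, 0.0]
ft_force: [-0.3, 0.9, -0.6]
grip_width: 0.0366
grasp_force: 60.6
clock: 4.93
eef_pos: [0.5057, 0.0023, 0.2647]
tool_rot: [0.132, 0.991, 0.0, -0.0]
ft_force: [0.1, -0.0, -1.2]
grip_width: 0.0366
grasp_force: 60.6
wrist socket find_in 0.91 [0.5141 0.0243 0.0521] [348. 190.]
wrist beacon tip_of 0.74 [0.5567 0.0028 0.0008] [333. 222.]
wrist beacon find_in 0.86 [0.5204 0.0201 0.0482] [344. 197.]Traceback (most recent call last):
  File "<stdin>", line 2, in <module>
  File "h.py", line 17, in ask
    for r in getattr(bot,f)(l,n)[:k]:
             ~~~~~~~~~~~~~~^^^^^
ValueError: it knows: beacon, cover, cover_mid, first_aid_tin, gasket, lamp, lamp_mid, mallet, mug, padlock, radio, screwdriver, socket, unit, whistle
```

View pics/w2.png

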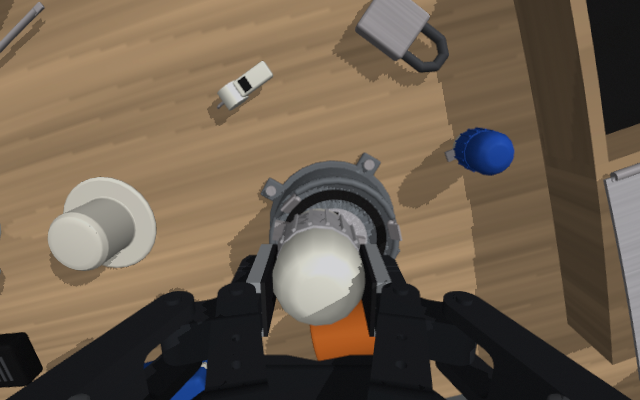

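The lamp is in the gripper but hides the bore; the beacon is at about (335,210). I need to move about 90 mm further along +x.

```bash
python3 -m jog '[0.045,0,0.02,0,0,0,0.09,0,0.04,0,0,0,0.11,0,0.04,0,0,0,0.11,0,0.04,0,0,0,0.11,0,0.04,0,0,0]'
python3 - <<'E'
from h import *
p,d,T=shot("wrist","w3.png"); ask("wrist",T,["socket","beacon","gasket"],2); o=bot.get_obs();print(o["joint_pos"],o["eef_pos"],o["grip_width"])
np.savez("b.npz",p=p,d=d,T=T)
cv2.imwrite("pics/w3c.png",cv2.resize(p[60:260,220:440,::-1],None,fx=3,fy=3,interpolation=cv2.INTER_CUBIC))
E
```

```text
clock: 5.6
eef_pos: [0.5944, 0.0061, 0.296]
tool_rot: [0.128, 0.992, -0.0, -0.001]
ft_force: [-0.2, -0.1, -2.1]
grip_width: 0.0365
grasp_force: 60.6
wrist socket tip_of 0.57 [0.5539 0.0018 0.0545] [304. 139.]
wrist socket tip_of 0.4 [ 0.4911 -0.2291 -0.0028] [ 88. 134.]
wrist socket find_in 0.73 [0.5485 0.0011 0.0515] [302. 133.]
wrist beacon find_in 0.71 [0.5553 0.0027 0.0496] [306. 140.]
wrist gasket tip_of 0.61 [0.553  0.003  0.0513] [305. 137.]
wrist gasket find_in 0.78 [0.5505 0.0023 0.0517] [304. 135.]
[7.93075166e-03 4.31844103e-01 2.58796428e-01 1.39794273e+00
 8.53473538e-06 2.66461625e-01] [0.59331747 0.00470752 0.29690001] 0.03656647796601859
```

View pics/w3c.png

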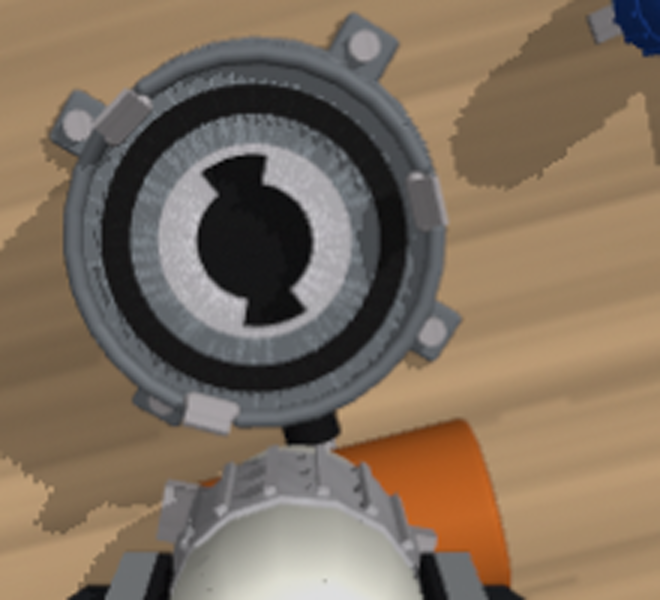

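Run:
```python
from h import *
b=np.load("b.npz"); p,d,T=b["p"],b["d"],b["T"]; C=cloud("wrist",p,d,T)
c=bot.calibration("wrist")
def ray(u,v,z):
    a=world("wrist",u,v,1.,T)-T[:3,3]; return T[:3,3]+a*(z-T[2,3])/a[2]
for q in [(235,163),(276,320),(203,175),(267,155),(247,325),(305,310)]: print(ray(220+q[0]/3,60+q[1]/3,.05).round(4))
h,w_=d.shape; top=np.array([[ray(u,v,.05) for u in range(265,345)] for v in range(95,185)])
g=p[95:185,265:345].max(2); r=np.hypot(top[...,0]-.5535,top[...,1]-.002)
k=(g<60)&(r<.031); n,lab=cv2.connectedComponents(k.astype(np.uint8)); 
L=np.argmax([ (lab==i).sum() for i in range(1,n)])+1; Q=top[lab==L][:,:2]; print("area mm2",len(Q))
# symmetric centroid & principal axis
ce=Q.mean(0); x=Q-ce; e,V=np.linalg.eigh(x.T@x); print("socket",ce,np.degrees(np.arctan2(V[1,1],V[0,1])), np.abs(x@V[:,1]).max())
R=C[(d>0)&(C[...,2]>.044)&(C[...,2]<.06)&(np.hypot(C[...,0]-.5535,C[...,1]-.002)<.045)]; print("top z",np.median(R[:,2]))
# held lamp lugs
m=(d>0)&(C[...,2]>.15)&(C[...,2]<.215); 
for v,u in np.argwhere(m):
    if v<250 and (u%2==0) : print((u-220)*3,(v-60)*3,C[v,u].round(4),p[v,u]) if C[v,u,2]<.206 else 0
```

```text
[0.5318 0.0023 0.05  ]
[0.5811 0.0019 0.05  ]
[ 0.5327 -0.0079  0.05  ]
[0.532  0.0122 0.05  ]
[ 0.5803 -0.0073  0.05  ]
[0.5803 0.0114 0.05  ]Traceback (most recent call last):
  File "<stdin>", line 7, in <module>
  File "<stdin>", line 5, in ray
  File "h.py", line 12, in world
    c=bot.calibration(n); a=cv2.undistortPoints(np.array([[[u,v]]],float),np.array(c["intrinsics"]),np.array(c["dist"])).ravel()
ValueError: time passes only in moves, steps and waits
```

```bash
cat > s.py <<'E'
from h import *
b=np.load("b.npz"); p,d,T=b["p"],b["d"],b["T"]
U=cloud("wrist",p,np.ones_like(d),T)-T[:3,3]   # rays
C=T[:3,3]+U*d[...,None]
top=T[:3,3]+U*((.05-T[2,3])/U[...,2])[...,None]
r=np.hypot(top[...,0]-.556,top[...,1]-.002)
k=(p.max(2)<60)&(r<.032); n,lab=cv2.connectedComponents(k.astype(np.uint8))
L=np.argmax([(lab==i).sum() for i in range(1,n)])+1; Q=top[lab==L][:,:2]
ce=Q.mean(0); x=Q-ce; e,V=np.linalg.eigh(x.T@x); s=x@V[:,1]
print("socket",ce,np.degrees(np.arctan2(V[1,1],V[0,1])),s.min(),s.max(),(x@V[:,0]).min(),(x@V[:,0]).max())
print("ends",Q[s>.022].mean(0),Q[s<-.022].mean(0))
R=C[(d>0)&(C[...,2]>.044)&(C[...,2]<.06)&(np.hypot(C[...,0]-.5555,C[...,1]-.002)<.045)]; print("top z",np.percentile(R[:,2],[10,50,90]))
o=bot.get_obs(); print(o["eef_pos"])
for v in range(215,250):
  for u in list(range(272,290))+list(range(352,370)):
    if d[v,u]>0 and C[v,u,2]>.15 and C[v,u,2]<.209: print(u,v,C[v,u].round(4),p[v,u].max())
E
python3 s.py
```

```text
socket [0.55519647 0.00152733] -179.6357259246454 -0.02619530037555857 0.025451597663767672 -0.017020778497226496 0.017332512214660215
ends [0.5316885  0.00131124] [0.57908213 0.00188139]
top z [0.05055897 0.05190024 0.05380786]
[0.59331747 0.00470752 0.29690001]
276 219 [ 0.5789 -0.0145  0.196 ] 126
276 220 [ 0.5787 -0.0141  0.1983] 123
277 220 [ 0.579  -0.0137  0.1978] 123
278 220 [ 0.5789 -0.0131  0.1985] 123
279 220 [ 0.5792 -0.0127  0.1979] 123
280 220 [ 0.5794 -0.0122  0.1977] 122
281 220 [ 0.5795 -0.0117  0.1978] 122
275 221 [ 0.5785 -0.0144  0.2004] 122
276 221 [ 0.5788 -0.014   0.1997] 122
277 221 [ 0.5795 -0.0139  0.198 ] 122
278 221 [ 0.579  -0.013   0.1999] 122
279 221 [ 0.5795 -0.0127  0.1987] 122
280 221 [ 0.5793 -0.012   0.1997] 122
281 221 [ 0.5799 -0.0117  0.1984] 122
282 221 [ 0.5802 -0.0114  0.1976] 122
283 221 [ 0.5804 -0.0109  0.1977] 121
284 221 [ 0.5803 -0.0103  0.1982] 121
285 221 [ 0.5809 -0.01    0.1969] 118
286 221 [ 0.581  -0.0095  0.1969] 110
275 222 [ 0.5786 -0.0142  0.2017] 139
276 222 [ 0.5792 -0.0141  0.2001] 139
277 222 [ 0.579  -0.0133  0.2013] 132

[... 7633 characters left out ...]

362 240 [0.5998 0.0267 0.2011] 152
363 240 [0.6001 0.0272 0.2009] 152
364 240 [0.6003 0.0277 0.2006] 154
365 240 [0.6002 0.0282 0.2013] 167
360 241 [0.6002 0.0256 0.2009] 153
361 241 [0.6005 0.0261 0.2005] 153
362 241 [0.6003 0.0266 0.2013] 153
363 241 [0.6008 0.0271 0.2005] 152
364 241 [0.6006 0.0276 0.2013] 155
365 241 [0.6009 0.0281 0.2008] 169
360 242 [0.6007 0.0254 0.2012] 153
361 242 [0.6012 0.026  0.2002] 153
362 242 [0.6011 0.0264 0.2008] 153
363 242 [0.6013 0.027  0.2006] 153
364 242 [0.6012 0.0275 0.2011] 160
360 243 [0.6015 0.0253 0.2006] 137
361 243 [0.6015 0.0258 0.2009] 130
362 243 [0.6018 0.0263 0.2004] 130
363 243 [0.602  0.0268 0.2004] 130
364 243 [0.6018 0.0273 0.201 ] 140
```

The crop shows the bore centre at (255,241), with gaps at (235,163) and (276,320). Measured values:
- **Socket:** (0.5555,0.0017), gap axis about 0.5°.
- **Held lamp:** centred on the TCP, lugs at about 64°, foot about 0.100 m below the TCP.

I need to turn −63° (−1.10 rad).

```bash
python3 -m jog '[-0.01,0,-0.02,0,0,-0.06,-0.02,-0.001,-0.04,0,0,-0.12,-0.03,-0.002,-0.06,0,0,-0.18,-0.04,-0.003,-0.08,0,0,-0.24,-0.048,-0.003,-0.1,0,0,-0.3,-0.048,-0.003,-0.12,0,0,-0.36,-0.048,-0.003,-0.135,0,0,-0.42,-0.048,-0.003,-0.15,0,0,-0.48,-0.048,-0.003,-0.163,0,0,-0.54,-0.048,-0.003,-0.163,0,0,-0.551]'; python3 -m jog '[0,0,-0.006,0,0,0,0,0,-0.012,0,0,0,0,0,-0.018,0,0,0,0,0,-0.018,0,0,0]'; python3 -m jog '[0,0,-0.003,0,0,0,0,0,-0.006,0,0,0,0,0,-0.009,0,0,0,0,0,-0.009,0,0,0]'
```

```text
clock: 6.78
eef_pos: [0.5538, 0.002, 0.1643]
tool_rot: [0.63, 0.776, -0.001, -0.002]
ft_force: [0.0, 0.3, -2.1]
grip_width: 0.0364
grasp_force: 60.6
clock: 7.12
eef_pos: [0.5552, 0.0021, 0.1513]
tool_rot: [0.629, 0.778, -0.0, -0.0]
ft_force: [-1.0, 0.2, -0.4]
grip_width: 0.0369
grasp_force: 60.6
clock: 7.45
eef_pos: [0.5553, 0.0022, 0.1443]
tool_rot: [0.629, 0.777, -0.0, -0.0]
ft_force: [-0.6, -0.3, -0.6]
grip_width: 0.036
grasp_force: 60.6
```

The foot is through the gaps with no contact force. I continue down to the socket floor.

```bash
python3 -m jog '[0,0,-0.003,0,0,0,0,0,-0.005,0,0,0,0,0,-0.005,0,0,0]';  python3 -m jog '[0,0,-0.002,0,0,0,0,0,-0.002,0,0,0]'; python3 -m jog '[0,0,-0.0015,0,0,0,0,0,-0.0015,0,0,0]'
```

```text
clock: 7.7
eef_pos: [0.5556, 0.0022, 0.1406]
tool_rot: [0.629, 0.777, 0.0, 0.0]
ft_force: [0.3, -0.5, -0.3]
grip_width: 0.0365
grasp_force: 60.9
clock: 7.87
eef_pos: [0.5556, 0.0021, 0.1405]
tool_rot: [0.629, 0.777, 0.0, 0.0]
ft_force: [-2.7, -0.1, 7.3]
grip_width: 0.0367
grasp_force: 61.8
clock: 8.03
eef_pos: [0.5556, 0.0021, 0.1404]
tool_rot: [0.629, 0.777, 0.0, 0.001]
ft_force: [-4.8, -0.4, 13.6]
grip_width: 0.0366
grasp_force: 62.4
```

The lamp is seated on the socket floor (foot at about 40 mm, force building). I ease the push a little and turn clockwise.

```bash
python3 -m jog '[0,0,0.002,0,0,-0.06,0,0,0.002,0,0,-0.12,0,0,0.002,0,0,-0.18,0,0,0.002,0,0,-0.24,0,0,0.002,0,0,-0.3,0,0,0.002,0,0,-0.36,0,0,0.002,0,0,-0.42,0,0,0.002,0,0,-0.48,0,0,0.002,0,0,-0.5,0,0,0.002,0,0,-0.5]'; python3 -c "
from workcell import bot
o=bot.get_obs();print(o['ft_torque'],o['tool_rot'],o['joint_pos'])"
```

```text
clock: 8.87
eef_pos: [0.5554, 0.0015, 0.1405]
tool_rot: [0.925, 0.38, -0.0, 0.001]
ft_force: [-1.5, -2.0, 4.2]
grip_width: 0.0365
grasp_force: 61.3
[-0.28971983  0.56669722  0.01194409] [ 9.25118774e-01  3.79677232e-01 -1.42127997e-04  6.57765886e-04] [ 3.28165312e-03  4.70093473e-01 -1.09539193e-01  9.90931502e-01
 -1.32571806e-03  2.36597921e+00]
```

```bash
python3 -m jog '[0,0,0,0,0,-0.015,0,0,0,0,0,-0.03,0,0,0,0,0,-0.03]'; python3 -c "
from workcell import bot
o=bot.get_obs();print(o['ft_torque'],o['tool_rot'],o['joint_pos'])"
```

```text
clock: 9.12
eef_pos: [0.5553, 0.0016, 0.1405]
tool_rot: [0.936, 0.352, -0.0, 0.001]
ft_force: [-2.5, -1.4, 4.8]
grip_width: 0.0362
grasp_force: 61.3
[-0.322407    0.70595496  0.11093265] [ 9.35936676e-01  3.52167744e-01 -2.49059141e-04  5.96737544e-04] [ 3.40865477e-03  4.70073033e-01 -1.09653655e-01  9.91119948e-01
 -1.29227468e-03  2.42522874e+00]
```

```bash
for i in 1 2; do python3 -m jog '[0,0,0,0,0,-0.015,0,0,0,0,0,-0.03,0,0,0,0,0,-0.03]' | grep rot; python3 -c "
from workcell import bot
o=bot.get_obs();print(o['ft_torque'],o['joint_pos'][5])"; done
```

```text
tool_rot: [0.946, 0.325, 0.001, 0.0]
[-0.1448058   0.38857617  0.61608037] 2.483837274880729
tool_rot: [0.955, 0.297, 0.001, 0.0]
[0.00612993 0.02988921 1.09203206] 2.542369663479242
```

The stop is reached, with torque up to 1.1 Nm. I unwind most of it, then open partway.

```bash
python3 -m jog '[0,0,0,0,0,0.02,0,0,0,0,0,0.04,0,0,0,0,0,0.04]' | grep rot; python3 -c "
from workcell import bot
o=bot.get_obs();print(o['ft_torque'],o['joint_pos'][5])"; python3 -m jog '[0,0,0,0,0,0,0,0,0,0,0,0,0,0,0,0,0,0,0,0,0,0,0,0,0,0,0,0,0,0]' 0.25;  python3 -m jog '[0,0,0.03,0,0,0,0,0,0.08,0,0,0,0,0,0.12,0,0,0,0,0,0.16,0,0,0,0.04,0,0.19,0,0,0,0.07,0,0.2,0,0,0,0.07,0,0.2,0,0,0.06,0.07,0,0.2,0,0,0.12,0.07,0,0.2,0,0,0.18,0.07,0,0.2,0,0,0.24]'
```

```text
tool_rot: [0.943, 0.334, 0.001, 0.0]
[ 0.18378217 -0.0527627   0.05922297] 2.464097691654817
clock: 10.28
eef_pos: [0.5553, 0.0021, 0.1391]
tool_rot: [0.943, 0.334, -0.0, -0.0]
ft_force: [-0.3, -0.1, -0.7]
grip_width: 0.0535
grasp_force: 0.0
clock: 11.12
eef_pos: [0.6116, 0.0021, 0.299]
tool_rot: [0.835, 0.551, -0.0, -0.0]
ft_force: [-0.2, 0.0, -0.1]
grip_width: 0.0536
grasp_force: 0.0
```

```bash
python3 -m jog '[0,0,0,0,0,0.06,0,0,0,0,0,0.12,0,0,0,0,0,0.18,0,0,0,0,0,0.24,0,0,0,0,0,0.3,0,0,0,0,0,0.36,0,0,0,0,0,0.42,0,0,0,0,0,0.45,0,0,0,0,0,0.45]' 1
python3 - <<'E'
from h import *
p,d,T=shot("wrist"); ask("wrist",T,["lamp_mid","cover_mid","beacon"],2)
np.savez("b2.npz",p=p,d=d,T=T); C=cloud("wrist",p,d,T)
r=np.hypot(C[...,0]-.5555,C[...,1]-.0018)
D=C[(d>0)&(r<.03)&(C[...,2]>.09)&(C[...,2]<.12)]; print(len(D),D.min(0),D.max(0))
q=px("wrist",[.5555,.0018,.05],T).astype(int); print(q); y,x=max(q[1]-100,0),max(q[0]-130,0)
cv2.imwrite("pics/w4.png",cv2.resize(p[y:y+200,x:x+260,::-1],None,fx=3,fy=3,interpolation=cv2.INTER_CUBIC))
E
```

```text
clock: 11.87
eef_pos: [0.6114, 0.0021, 0.2991]
tool_rot: [0.514, 0.858, -0.0, -0.0]
ft_force: [-0.2, 0.1, 0.8]
grip_width: 0.0854
grasp_force: 0.0
wrist lamp_mid find_in 0.94 [0.5573 0.004  0.1008] [260. 157.]
wrist cover_mid tip_of 0.96 [ 0.4998 -0.2235  0.0313] [140. 300.]
wrist cover_mid find_in 0.83 [ 0.4889 -0.2008  0.023 ] [141. 277.]
wrist beacon tip_of 0.63 [5.609e-01 1.000e-04 3.000e-03] [276. 148.]
wrist beacon find_in 0.98 [0.5606 0.0135 0.0512] [276. 142.]
1537 [ 0.53830353 -0.01733665  0.09004691] [0.57503384 0.01844593 0.10320052]
[266 150]
```

View pics/w4.png

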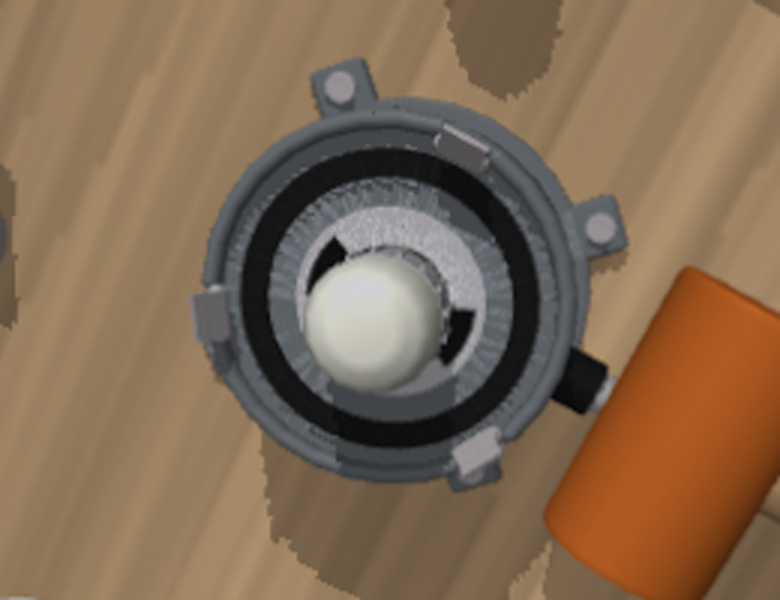

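The picture shows the lamp upright at (375,320) in the holder with both gaps empty at (327,265) and (460,335), so its lugs are under the plate. Next I refine the beacon centre and go to the cover.

```bash
python3 -m jog '[-0.01,-0.04,0,0,0,0.06,-0.02,-0.08,0,0,0,0.12,-0.04,-0.12,0,0,0,0.18,-0.06,-0.16,-0.02,0,0,0.24,-0.08,-0.2,-0.04,0,0,0.28,-0.1,-0.24,-0.07,0,0,0.28,-0.114,-0.28,-0.1,0,0,0.28,-0.114,-0.296,-0.11,0,0,0.28,-0.114,-0.296,-0.11,0,0,0.28,-0.114,-0.296,-0.11,0,0,0.28]'
python3 - <<'E'
from h import *
def ring(f):
    b=np.load(f); p,d,T=b["p"],b["d"],b["T"]; C=cloud("wrist",p,d,T)
    U=cloud("wrist",p,np.ones_like(d),T)-T[:3,3]; t=T[:3,3]+U*((.052-T[2,3])/U[...,2])[...,None]
    r=np.hypot(t[...,0]-.5555,t[...,1]-.0018)
    k=(p.max(2)<45)&(r>.034)&(r<.051); Q=t[k][:,:2]
    # mean per angle, then circle fit
    for _ in range(5):
        c=Q.mean(0) if _==0 else c; a=np.arctan2(*(Q-c).T[::-1]); bins=((a+np.pi)/(2*np.pi)*36).astype(int)%36
        M=np.array([Q[bins==i].mean(0) for i in range(36) if (bins==i).sum()>20]); s=np.linalg.lstsq(np.c_[2*M,np.ones(len(M))],(M**2).sum(1),rcond=None)[0]; c=s[:2]
    print(f,"ring",c,np.sqrt(s[2]+c@c),len(M))
ring("b.npz"); ring("b2.npz")
p,d,T=shot("wrist","w5.png"); ask("wrist",T,["cover_mid"],1); print(bot.get_obs()["eef_pos"])
C=cloud("wrist",p,d,T); D=C[(d>0)&(np.hypot(C[...,0]-.498,C[...,1]+.223)<.06)&(C[...,2]>.055)&(C[...,2]<.07)]
print(len(D),np.percentile(D,[1,50,99],axis=0)); print(cv2.minEnclosingCircle(D[:,:2].astype(np.float32)))
E
```

```text
clock: 13.05
eef_pos: [0.5203, -0.2351, 0.2112]
tool_rot: [0.258, 0.966, 0.0, -0.0]
ft_force: [0.2, -0.5, 0.7]
grip_width: 0.0854
grasp_force: 0.0
b.npz ring [0.55570192 0.00143998] 0.0424161120727274 36
b2.npz ring [0.55565289 0.00150585] 0.04238673533862853 36
wrist cover_mid tip_of 0.57 [ 0.4996 -0.2237  0.031 ] [319. 166.]
wrist cover_mid find_in 0.93 [ 0.4933 -0.219   0.0062] [320. 151.]
[ 0.52164952 -0.23373178  0.21281249]
5472 [[ 0.47032306 -0.25008     0.05536624]
 [ 0.49515876 -0.22343819  0.06067242]
 [ 0.52225085 -0.19779858  0.0625284 ]]
((0.4964967370033264, -0.2241516262292862), 0.028721975162625313)
```

```bash
python3 -m jog '[-0.0296,0.014,0,0,0,0,-0.0296,0.014,-0.03,0,0,0,-0.0296,0.014,-0.07,0,0,0,-0.0296,0.014,-0.11,0,0,0,-0.0296,0.014,-0.146,0,0,0,-0.0296,0.014,-0.146,0,0,0,-0.0296,0.014,-0.146,0,0,0]';  python3 -m jog '[0,0,0,0,0,0,0,0,0,0,0,0,0,0,0,0,0,0,0,0,0,0,0,0,0,0,0,0,0,0,0,0,0,0,0,0]' -1; python3 -m jog '[0,0,0.04,0,0,0,0,0,0.08,0,0,0,0,0,0.12,0,0,0,0,0.03,0.16,0,0,0,0.01,0.07,0.18,0,0,0,0.03,0.11,0.18,0,0,0,0.04,0.15,0.18,0,0,0,0.06,0.19,0.18,0,0,0,0.074,0.23,0.18,0,0,0,0.074,0.25,0.18,0,0,0]'; python3 -m jog '[0,0.032,0,0,0,0,0,0.032,0,0,0,0,0,0.032,0,0,0,0]'
python3 - <<'E'
from h import *
p,d,T=shot("wrist","w6.png"); o=bot.get_obs(); print(o["eef_pos"],o["ft_force"]); ask("wrist",T,["cover_mid"],1)
C=cloud("wrist",p,d,T); D=C[(d>0)&(np.hypot(C[...,0]-.5557,C[...,1]-.0015)<.045)&(C[...,2]>.19)&(C[...,2]<.22)]
print(len(D),np.percentile(D,[1,50,99],axis=0)); print(cv2.minEnclosingCircle(D[:,:2].astype(np.float32)))
E
```

```text
clock: 13.78
eef_pos: [0.4966, -0.222, 0.0944]
tool_rot: [0.256, 0.967, 0.0, -0.001]
ft_force: [-0.2, -1.1, 1.2]
grip_width: 0.0853
grasp_force: 0.0
clock: 14.28
eef_pos: [0.4987, -0.2239, 0.0977]
tool_rot: [0.257, 0.966, 0.0, 0.003]
ft_force: [-0.7, 1.0, 6.6]
grip_width: 0.0573
grasp_force: 63.0
clock: 15.12
eef_pos: [0.5579, -0.0201, 0.2402]
tool_rot: [0.256, 0.967, 0.001, 0.002]
ft_force: [0.3, -0.8, -1.0]
grip_width: 0.0573
grasp_force: 64.4
clock: 15.37
eef_pos: [0.5561, 0.0034, 0.2398]
tool_rot: [0.256, 0.967, 0.0, 0.001]
ft_force: [-0.2, -0.7, -2.0]
grip_width: 0.0571
grasp_force: 64.4
[0.55603338 0.00244358 0.23962397] [ 0.12761771  0.38819066 -0.37718815]
wrist cover_mid find_in 0.92 [0.5426 0.0072 0.1971] [312. 259.]
21112 [[ 0.52597346 -0.02871898  0.19139506]
 [ 0.54904805  0.00605606  0.20266818]
 [ 0.57790136  0.04068589  0.21907141]]
((0.5502817630767822, 0.00451795756816864), 0.044601306319236755)
```

View pics/w6.png

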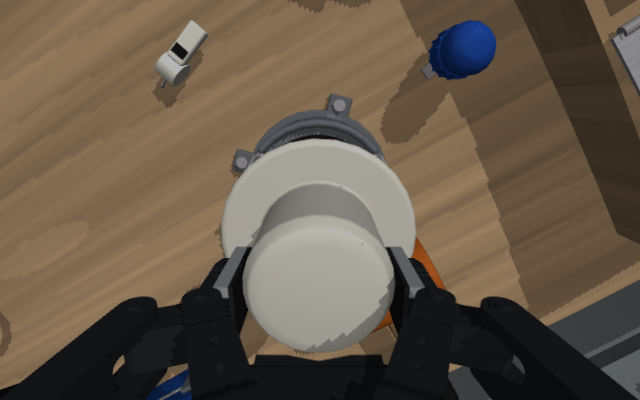

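The cover is held level above the beacon, flange centred near (318,225). I check its centring from the flange and the top.

Run:
```python
from h import *
p,d,T=shot("wrist"); C=cloud("wrist",p,d,T); o=bot.get_obs(); print(o["eef_pos"])
r=np.hypot(C[...,0]-.5557,C[...,1]-.0015)
def circ(M): s=np.linalg.lstsq(np.c_[2*M,np.ones(len(M))],(M**2).sum(1),rcond=None)[0]; return s[:2],np.sqrt(s[2]+s[:2]@s[:2])
F=C[(d>0)&(r>.033)&(r<.06)&(C[...,2]>.130)&(C[...,2]<.158)&(p.min(2)>90)]; print("flange z",len(F),np.percentile(F[:,2],[5,50,95]))
A=np.linalg.lstsq(np.c_[F[:,:2]-[.5557,.0015],np.ones(len(F))],F[:,2],rcond=None)[0]; print("tilt",A)
h=cv2.convexHull(F[:,:2].astype(np.float32))[:,0]; h=h[(np.hypot(*(h-[.5557,.0015]).T)>.045)]
print("flange",circ(h.astype(float)),len(h))
G=C[(d>0)&(r<.035)&(C[...,2]>.195)&(C[...,2]<.212)&(p.min(2)>90)]; print("top z",np.percentile(G[:,2],[5,50,95])); h=cv2.convexHull(G[:,:2].astype(np.float32))[:,0]; print(circ(h.astype(float)))
```

```text
[0.55592662 0.00117544 0.23919297]
flange z 10167 [0.14691731 0.14813496 0.14919166]
tilt [-0.00114403 -0.00094946  0.1480889 ]
flange (array([0.55337636, 0.00146353]), np.float64(0.04990519095623717)) 43
top z [0.19751475 0.20222142 0.20351602]
(array([0.55219279, 0.00269315]), np.float64(0.028886415620132135))
```

```bash
python3 -m jog '[0.003,-0.0005,-0.02,0,0,0,0.003,-0.0005,-0.05,0,0,0,0.003,-0.0005,-0.075,0,0,0,0.003,-0.0005,-0.085,0,0,0,0.003,-0.0005,-0.085,0,0,0,0.003,-0.0005,-0.085,0,0,0]'; for i in 1 2 3; do python3 -m jog '[0,0,-0.003,0,0,0,0,0,-0.006,0,0,0,0,0,-0.006,0,0,0]' | egrep "eef|force"; done
```

```text
clock: 16.07
eef_pos: [0.5583, 0.0011, 0.1709]
tool_rot: [0.258, 0.966, -0.0, -0.0]
ft_force: [0.5, -0.1, -0.2]
grip_width: 0.0575
grasp_force: 64.4
eef_pos: [0.5587, 0.0017, 0.1666]
ft_force: [0.8, 0.7, -0.3]
grasp_force: 64.4
eef_pos: [0.558, 0.0019, 0.1608]
ft_force: [0.2, 0.5, -0.8]
grasp_force: 64.5
eef_pos: [0.5586, 0.0018, 0.1567]
ft_force: [0.4, -0.1, 2.5]
grasp_force: 64.7
```

Contact with the clips at TCP z ≈ 0.157, as expected. I press on in small steps.

```bash
for i in 1 2 3 4; do python3 -m jog '[0,0,-0.0015,0,0,0,0,0,-0.003,0,0,0,0,0,-0.003,0,0,0]' | egrep "eef|_force"; done
```

```text
eef_pos: [0.5583, 0.0018, 0.1537]
ft_force: [1.2, 0.1, -1.4]
grasp_force: 64.5
eef_pos: [0.5579, 0.0018, 0.1505]
ft_force: [0.9, -0.3, -3.9]
grasp_force: 64.5
eef_pos: [0.5581, 0.0018, 0.1498]
ft_force: [-1.8, 0.5, 2.9]
grasp_force: 65.2
eef_pos: [0.558, 0.0018, 0.1496]
ft_force: [-7.8, 0.1, 16.1]
grasp_force: 66.4
```

Force is building at TCP z 0.1497, which matches the home height. I press firmer and look.

```bash
python3 -m jog '[0,0,-0.0015,0,0,0,0,0,-0.0025,0,0,0,0,0,-0.0025,0,0,0,0,0,-0.0025,0,0,0]'
python3 - <<'E'
from h import *
p,d,T=shot("wrist"); C=cloud("wrist",p,d,T)
r=np.hypot(C[...,0]-.5557,C[...,1]-.0015)
F=C[(d>0)&(r>.033)&(r<.047)&(C[...,2]>.045)&(C[...,2]<.08)&(p.min(2)>110)]; print("flange z",len(F),np.percentile(F[:,2],[5,50,95]))
print("tilt",np.linalg.lstsq(np.c_[F[:,:2]-[.5557,.0015],np.ones(len(F))],F[:,2],rcond=None)[0])
a,s,_=shot("scene"); _,_,T2=0,0,0
q=px("scene",[.5557,.0015,.06],np.array(bot.calibration("scene")["pose"])).astype(int)
A=cv2.resize(p[60:330,160:480,::-1],(640,540)); B=cv2.resize(a[q[1]-45:q[1]+35,q[0]-40:q[0]+40,::-1],(540,540),interpolation=cv2.INTER_CUBIC)
cv2.imwrite("pics/f1.png",cv2.resize(np.hstack([A,B]),(800,366)))
E
```

```text
clock: 18.15
eef_pos: [0.5579, 0.0018, 0.1495]
tool_rot: [0.257, 0.966, 0.0, 0.001]
ft_force: [-11.2, 0.5, 26.5]
grip_width: 0.0576
grasp_force: 67.4
flange z 7229 [0.05747847 0.05847182 0.05948826]
tilt [-0.00182445 -0.00040698  0.05843682]
```

View pics/f1.png

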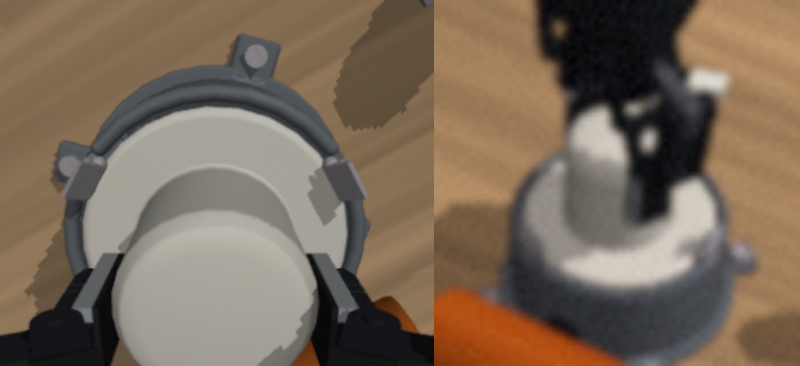

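The cover sits level inside the rim (flange tilt under 0.2%) with the two visible clips, at (85,180) and (345,178), hooked over the flange. I'm holding it down at 26 N, so I hand in now.

```bash
python3 -c "
from workcell import bot
print(bot.get_obs()['ft_force']); print(bot.job_done())"
```

```text
[-11.61203409   0.48756181  27.27104123]
the job is handed in; nothing more can be done
None
```

I handed the job in at about 18 s: the lamp is seated and turned to its stop, and the cover is home on its gasket, held down at about 27 N. The third clip was hidden from view, so I judged it closed from the level flange.

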